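Check a spring balance with a hanging weight and mark its reading

ROBOT

A 6-joint arm with a two-finger parallel gripper is mounted at the origin on a cart in front of the work surface, level with it; the furniture and walls round the work are solid. World frame = base frame: x ahead of the robot, y to its left, z up, the work surface at z = 0. Lengths are in m, angles in rad, forces in N, time in s.
With the tool pointing down it reaches from about 0.35 to 0.95 m from the base axis. Payload 17.4 kg.
Tool frame: the origin (TCP) lies at the very end of the fingers, on their centre line; the grasp point (between the pads) lies 19 mm behind it (ctrl.grip_point_offset is the distance from the TCP to the grasp point, in m); z points along the fingers, y is the line along which they close (so a half turn about z gives the same grasp; the last joint's range is limited). The gripper opens to 93 mm and grips with 3 to 60 N. Pads are 15 mm wide; open, the fingers measure 128 mm over their backs; the gripper's body (75 mm by 188 mm) begins 65 mm behind the grasp point.
Start: joints at [1.186, 0.116, 1.442, -0, 1.584, -0.038], TCP at [0.229, 0.635, 0.219] pointing down, gripper open.
Joint ranges: [-2.83, 2.83], [-0.83, 2.19], [0.07, 2.5], [-1.14, 4.28], [0.01, 3], [-2.97, 2.97]. Speed limits (rad/s): [1.89, 1.89, 2.22, 3.14, 3.14, 3.14].

INTERFACE

Orientations are given as a rotation vector (axis times angle).
In Python, from rig import ctrl, capture, ticket, masks_of gives the robot as it stands.
- The arm moves only by the tool move_arm, never from a script. Its argument "moves" is a list of rows, each a list of 2 entries, a list of its own where there are three numbers: the shift along the world's x, y, z in m, then the turn, a rotation vector about the world's x, y, z in degrees. In form: [[[tx, ty, tz], [ax, ay, az]], ...]. A call has exactly 8 rows; each row shifts and turns the commanded pose from where the row before left it; what a row does not reach is not made up. A row lasts 1/12 s, in which the tool goes at most 41.7 mm and 7.16 degrees, less where a joint would pass 70% of its speed; a pose out of reach is approached as far as the arm can. A call is refused whole if a number of a shift passes 0.0417 or a number of a turn 7.16, either way. A call with a gripper value outside its range is refused whole. "grip" is the finger opening in m, from 0 to 0.093, set as the call begins (left out, the last holds). The fingers move at their own pace and stop on an object; "newtons" is the grip in N (left out, the last holds). Time passes only in rows, so rows that do not move let the fingers close, or fill a call up. It gives the time, the measured TCP pose, the force, the opening and the grip force at its end, in the units of the state.
- ctrl.observe(): the state, without advancing time (a new reading comes with each control period).
- capture(name): name is "scene" or "side" or "wrist"; returns a dict with "image" (400x640x3 uint8, red, green, blue), "K" (3x3 intrinsics, pixels), "pose" (4x4, takes a point from camera to world coordinates); the wrist camera has in their place "T_tool_cam" (4x4, takes a point from camera to tool coordinates, whose origin is the TCP and whose axes are the flange's). Camera axes: x right, y down, z forward; pixel columns grow to the right and rows downward; lengths in m; the calibration is good to about 2 mm. The wrist camera is an equidistant fisheye: a pixel r from the principal point sees the ray r / f radians off the axis. A picture is of the moment at which its call begins: read the wrist's pose just before it. There is no depth.
- ticket.finish_job(): hands the job in; it is judged then, once.
Trained networks look in a picture, given as the dict that the camera call returned (one of the last four; its "shot" number tells which), for a name from the list of things; names that differ only in an ending like _2 or _b are one class to them, and where a whole thing is asked for, a point or a joint stands for the part that bears it (a point fixed in the world has none). Each returns a list of dicts, best first, with "p" (0 to 1); they miss things now and then, are a little off and sometimes report something else, mostly with a low value. They report only what shows in the picture. A call takes as long as a camera call. They do not tell look-alikes from the thing itself.
- masks_of(picture, target): "pixels" (400x640 bool, what is visible of it) and "pixel" ([column, row] in pixels, amid what is visible of it).
The state is a dict: "clock": time; "joints": joint angles; "joint_velocities": joint speeds; "effort": joint torques, N m; "tool_pos": TCP position; "tool_rot": TCP orientation; "ft_force": force on the tool from outside, world axes, zero at the start; "moment": the same for the moment, N m; "width": finger opening in m; "gripper_force": force on a finger pad.
Only numpy, scipy, OpenCV 4.12 (cv2) and the standard library are available. Lean on these libraries where they do the work, as an engineer would, in place of code of your own. Each camera call takes 0.05 s, during which the arm holds its last target. There are 200 camera calls.

TASK

Hang the larger of the two steel check weights by its wire bail on the balance's sprung hook, letting the hook sink and take the load gradually, so that it neither drops nor bounces and is not pressed down beyond what the weight itself needs. Let go and wait until the hook has come to rest, then slide the reading marker by its knob down the column until its index line is level with the hook's pointer. Leave the weight hanging and the other things on the bench alone.

Things in the scene. Friction and masses are not known exactly. Their poses are not given: they have to be found in the camera images.
- weight_center (a point): Centre (on its axis, half-way up, 71.5 mm above its underside) of the larger check weight: a loose steel cylinder 50 mm in diameter, 45 mm tall, with an inverted-U wire bail above it and a square grip on top; 143 mm tall in all, standing on the bench at first. z is up, y lies along the bail's crossbar. It may be hollow: mass unknown, 0.2 to 0.8 kg.
- weight_bail (a point): Middle of the underside of the larger weight's bail crossbar (8 mm wire, along its y), 19.5 mm above weight_center. The opening under it, 46 mm high down to the cylinder's top and 32 mm wide, is passed through along x.
- weight_grip (a point): Good grip point of the larger weight, 50 mm above weight_center and 30.5 mm above weight_bail: in an upright square bar 20 x 20 mm, sides along x and y, from 8 mm to 52 mm above weight_bail.
- small_weight_center (a point): Centre (half-way up, 59 mm) of the smaller check weight, of the same kind: cylinder 34 mm in diameter, 118 mm tall in all. Not wanted; leave it standing.
- hook_seat (a point): Top of the wire at the bottom of the hook's valley, where weight_bail comes to rest; about 216 mm above the bench when empty, sinks with the hook. x points from the hook to the column, y along the wanted crossbar direction, z up. The hook is 8 mm wire: a level arm from the column 100 mm away (axis 12 mm higher than in the valley), then the valley, 12 mm long.
- hook_tip (a point): Top of the hook's upturned tip, 18 mm from the seat on the side away from the column (-x) and 16 mm above it. The bail comes over this tip from the front. The space above and in front is open.
- scale_hook (a joint): How far the sprung hook has sunk (m): 0 empty, at its upper stop; 0.10 lower stop. It begins to sink at 0.4 N and needs 90 N/m beyond that; lightly damped, it swings for 1 to 3 s. With the weight hung it rests 17 to 83 mm down, depending on the mass. Going beyond 94 mm or faster than 0.06 m/s overstrains the spring.
- pointer (a point): Tip of the hook's pointer, a thin dark bar that reaches sideways (-y of the balance) over the white tick strip on the column; sinks with the hook. Same axes as hook_seat.
- marker_index (a point): Index line of the reading marker, a grey block on the column's edge at the -y side; level with the pointer when both have the same height. The marker stays where it is left (about 2 N of friction, slides only up and down) and starts above the pointer.
- marker_knob (a point): Grip point of the marker's knob: an upright grey cylinder 18 mm in diameter, that stands on the end of a level 8 mm rod 70 mm beside the column's edge. The point is 26 mm above the index line and the rod's axis and 18 mm below the knob's top. The column is 12 mm thick, 90 mm wide, its top 289 mm above the bench.
- marker (a joint): How far the marker has been slid down (m), 0 at the top, 0.14 at the bottom.
- vial: Small capped vial standing, 20 mm in diameter, 48 mm tall; origin under its centre. A bystander.
- dish: Flat dish 90 mm in diameter, 17 mm tall; origin under its centre. A bystander.
- beaker: Plastic beaker about 55 mm wide, 68 mm tall; origin under its centre. A bystander.
- bottle: White bottle with a cap, 37 mm in diameter, 88 mm tall; origin under its centre. A bystander.
Not all that is in view belongs to the job. What is shaped like the part that bears weight_center but brown or purple is not meant.

How it is judged:
By the outcome, as a careful person would: the job done as asked, in the order asked, and still so for the second after the job is handed in, with the robot touching nothing.
It also fails if it takes over 69 s, if anything falls off the work surface, if the arm or the gripper's body presses on something with over 40 N, if the wrist force passes 120 N, or if a joint passes its speed limit or range.

## Working session

There is one attempt and no reset: what is moved stays moved. The work goes in short steps, Python scripts to look and compute and a tool call to move; the robot and the scene stay as the last step left them, time stands still between calls to the robot, and variables do not carry over. Pictures are saved under pics/ and viewed, at most 10 in all, crops included, and the job is handed in when it is done.

Besides the shell and the picture viewer there is one more tool, called after "Call:" as name(argument=value, ...) on one line, values as JSON. move_arm: Moves the arm, as the interface text tells. Its arguments: {"type":"object","properties":{"moves":{"type":"array","items":{"type":"array"}},"grip":{"type":"number"},"newtons":{"type":"number"}},"required":["moves"]}

```bash
mkdir -p pics; cat > h.py <<'E'
import numpy as np, cv2
from scipy.spatial.transform import Rotation as R
from rig import ctrl, capture, ticket, masks_of
def ray(c,px):
    K=c["K"]; d=np.linalg.inv(K)@np.array([px[0],px[1],1.]); d=c["pose"][:3,:3]@d
    return c["pose"][:3,3],d/np.linalg.norm(d)
def tri(obs):
    A=np.zeros((3,3));b=np.zeros(3)
    for c,px in obs:
        o,d=ray(c,px);P=np.eye(3)-np.outer(d,d);A+=P;b+=P@o
    p=np.linalg.solve(A,b); return p,[np.linalg.norm((np.eye(3)-np.outer(d,d))@(p-o)) for o,d in [ray(*x) for x in obs]]
def proj(c,p):
    q=c["pose"][:3,:3].T@(np.asarray(p)-c["pose"][:3,3]);u=c["K"]@q;return u[:2]/u[2]
def atz(c,px,z):
    o,d=ray(c,px);return o+d*(z-o[2])/d[2]
E
python3 - <<'E'
from h import *
S=capture("scene");D=capture("side")
cv2.imwrite("pics/s.png",S["image"][:,:,::-1]);cv2.imwrite("pics/d.png",D["image"][:,:,::-1])
for n in ["weight_center","weight_bail","weight_grip","small_weight_center","hook_seat","hook_tip","pointer","marker_index","marker_knob"]:
    a=masks_of(S,n);b=masks_of(D,n)
    for t,l in(("S",a),("D",b)): print(n,t,[(round(x["p"],2),np.round(x["pixel"]).tolist(),int(x["pixels"].sum())) for x in l[:3]])
    if a and b: print("   ",tri([(S,a[0]["pixel"]),(D,b[0]["pixel"])]))
print(S["pose"].round(3),D["pose"].round(3)); print(ctrl.observe())
E
```

```text
weight_center S [(0.85, [375.0, 233.0], 281), (0.75, [337.0, 372.0], 620), (0.64, [372.0, 260.0], 445)]
weight_center D [(0.8, [288.0, 210.0], 378), (0.77, [389.0, 178.0], 248), (0.65, [316.0, 209.0], 85)]
    (array([ 0.72320806, -0.02298576,  0.05923846]), [np.float64(0.004368832587370207), np.float64(0.0043688325873704045)])
weight_bail S [(0.82, [380.0, 230.0], 263), (0.6, [334.0, 372.0], 637), (0.57, [369.0, 258.0], 522)]
weight_bail D [(0.55, [284.0, 210.0], 305), (0.52, [390.0, 175.0], 310)]
    (array([ 0.73911624, -0.02113309,  0.05927534]), [np.float64(0.0066051615454697605), np.float64(0.006605161545469431)])
weight_grip S [(0.97, [370.0, 262.0], 492), (0.82, [375.0, 229.0], 298), (0.77, [336.0, 372.0], 646)]
weight_grip D [(0.74, [384.0, 175.0], 271), (0.55, [289.0, 213.0], 295), (0.45, [313.0, 207.0], 76)]
    (array([ 0.49008127, -0.19793133,  0.19504735]), [np.float64(0.08525044639262593), np.float64(0.0852504463926258)])
small_weight_center S [(0.76, [318.0, 294.0], 304)]
small_weight_center D [(0.68, [332.0, 338.0], 291), (0.67, [363.0, 201.0], 208), (0.21, [386.0, 1
[... 1451 characters left out ...]
     0.     1.   ]]
{'clock': 1.0, 'joints': array([ 1.18619085e+00,  1.15988031e-01,  1.44157279e+00, -4.49693463e-05,
        1.58401474e+00, -3.77932892e-02]), 'joint_velocities': array([ 0.00043068,  0.00045365, -0.0005048 ,  0.00045275,  0.00084529,
        0.00075085]), 'effort': array([-1.50603133e-03, -7.20989156e+01, -6.22783041e+01,  7.80429854e-02,
        1.81699300e-02, -6.11718156e-05]), 'tool_pos': array([0.22945411, 0.63481409, 0.21867112]), 'tool_rot': array([5.42037943e-01, 3.09443056e+00, 1.14522869e-05]), 'ft_force': array([ 0.25373883, -0.40509082, -0.06295391]), 'moment': array([-0.03011565,  0.00153159,  0.02687318]), 'gripper_force': 0.0, 'width': 0.09305996672952828}
```

View pics/s.png

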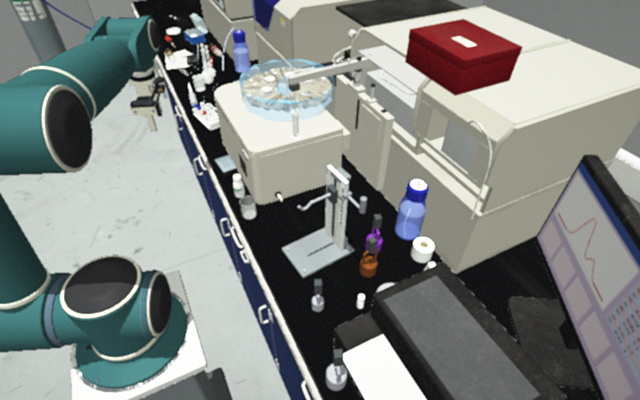

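View pics/d.png

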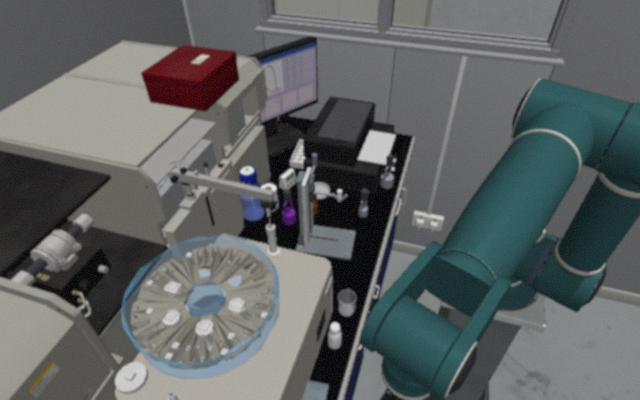

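The larger weight shows at scene (337,372) and side (389,178). The smaller one is at scene (318,294) and side (363,201), and the brown and purple look-alikes stand beside the column. The balance column is near scene (338,210), with the hook reaching left to about (303,208) and the knob at (360,203). Next I'll enlarge these areas.

```bash
python3 - <<'E'
from h import *
S=capture("scene");D=capture("side")
def crop(c,x,y,w,h,k): return cv2.resize(c["image"][y:y+h,x:x+w,::-1],None,fx=k,fy=k,interpolation=cv2.INTER_CUBIC)
a=np.hstack([crop(S,275,155,100,130,4),crop(D,275,150,100,130,4)])
cv2.imwrite("pics/c1.png",a)
b=np.hstack([crop(S,300,330,75,70,5),crop(D,355,140,75,70,5)])
cv2.imwrite("pics/c2.png",b)
print("big",tri([(S,(337,372)),(D,(388.,177))]),"small",tri([(S,(318,294)),(D,(363,201))]))
E
```

```text
big (array([ 0.41864142, -0.33723921,  0.03941099]), [np.float64(0.0027071677127253244), np.float64(0.002707167712725372)]) small (array([ 0.47097666, -0.14140561,  0.06267104]), [np.float64(0.0015838762750185103), np.float64(0.0015838762750183884)])
```

View pics/c1.png

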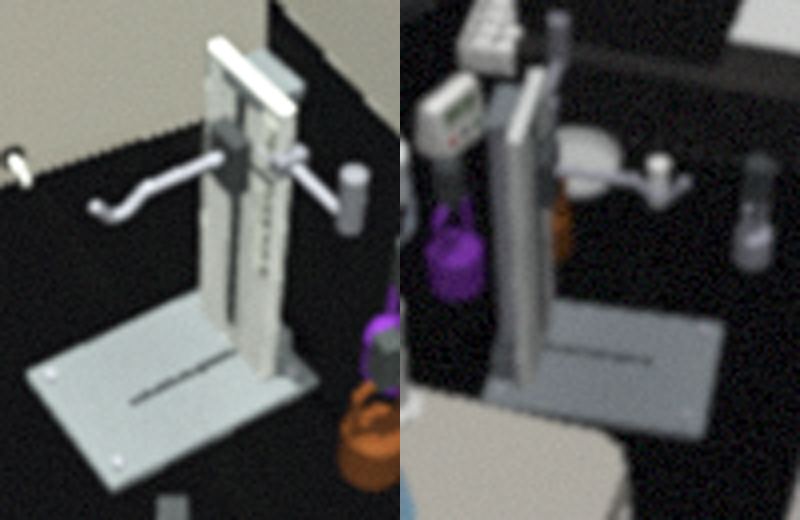

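View pics/c2.png

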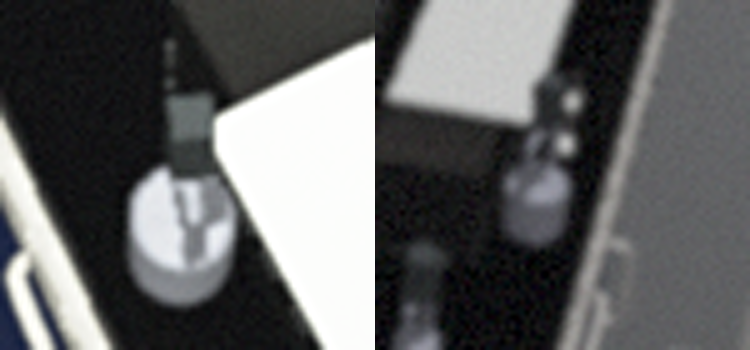

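```bash
python3 - <<'E'
from h import *
S=capture("scene");D=capture("side")
f=lambda n,a,b:print(n,*[np.round(x,4) for x in tri([(S,a),(D,b)])])
f("tip",(298.75,206.75),(347,195.25))
f("knobtop",(363.5,198),(339.5,190))
f("armroot",(330.5,194),(315.5,192))
f("valley",(304.5,208.2),(344,198))
f("coltopL",(328,165.5),(311,167.5))
f("coltopR",(348,182),(304.5,184))
print("coltop z.289",[atz(S,p,.289).round(4) for p in((328,165.5),(348,182))],"side",[atz(D,p,.289).round(4) for p in((311,167.5),(304.5,184))])
print("tip S/D z.232",atz(S,(298.75,206.75),.23),atz(D,(347,195.25),.23))
for p in [(281.5,249.5),(303.5,277.5),(354.5,250.5)]: print("plate S",atz(S,p,.01).round(4))
for p in [(356,231),(351,259)]: print("plate D",atz(D,p,.01).round(4))
print("wt cyltop",atz(S,(336.4,373.6),.045),atz(D,(387.4,177),.045))
f("griptop",(338.4,350),(391.6,157.5))
E
```

```text
tip [0.4935 0.0282 0.2283] [0.0011 0.0011]
knobtop [ 0.591  -0.0334  0.2273] [0.0679 0.0679]
armroot [0.5946 0.0382 0.225 ] [0.0022 0.0022]
valley [0.5064 0.0275 0.2152] [0.0049 0.0049]
coltopL [0.5964 0.0488 0.3238] [0.0056 0.0056]
coltopR [0.6389 0.0339 0.2498] [0.0103 0.0103]
coltop z.289 [array([0.6112, 0.0847, 0.289 ]), array([ 6.263e-01, -5.000e-04,  2.890e-01])] side [array([0.6181, 0.0023, 0.289 ]), array([0.6106, 0.0845, 0.289 ])]
tip S/D z.232 [0.49403832 0.02685212 0.23      ] [0.49188886 0.03062996 0.23      ]
plate S [0.455  0.0833 0.01  ]
plate S [ 0.4721 -0.0422  0.01  ]
plate S [ 0.6581 -0.0208  0.01  ]
plate D [ 0.4696 -0.0369  0.01  ]
plate D [0.4536 0.0934 0.01  ]
wt cyltop [ 0.41705295 -0.34177567  0.045     ] [ 0.41736688 -0.32860287  0.045     ]
griptop [ 0.4167 -0.3326  0.1403] [0.0057 0.0057]
```

Call:
move_arm(moves=[[[0,0,0.04],[0,0,0]],[[0,0,0.04],[0,0,0]],[[0.02,-0.02,0.03],[0,0,0]],[[0.02,-0.03,0.02],[0,0,0]],[[0.02,-0.035,0.02],[0,0,0]],[[0.01,-0.04,0.02],[0,0,0]],[[0.01,-0.04,0.01],[0,0,0]],[[0.01,-0.04,0.01],[0,0,0]]])

```text
clock: 1.87
tool_pos: [0.3168, 0.4358, 0.4059]
tool_rot: [0.542, 3.094, 0.001]
ft_force: [0.2, 1.2, 0.4]
width: 0.0932
gripper_force: 0.0
```

Call:
move_arm(moves=[[[0.01,-0.04,0.005],[0,0,0]],[[0.01,-0.04,0],[0,0,0]],[[0.01,-0.04,0],[0,0,0]],[[0.01,-0.04,0],[0,0,0]],[[0.01,-0.04,0],[0,0,0]],[[0.01,-0.04,0],[0,0,0]],[[0.0,-0.04,0],[0,0,0]],[[0.0,-0.04,0],[0,0,0]]])

```text
clock: 2.53
tool_pos: [0.3763, 0.1157, 0.41]
tool_rot: [0.542, 3.094, 0.0]
ft_force: [1.4, -0.6, -0.1]
width: 0.0927
gripper_force: 0.0
```

Call:
move_arm(moves=[[[0,-0.04,0],[0,0,0]],[[0,-0.04,0],[0,0,0]],[[0,-0.04,0],[0,0,0]],[[0,-0.04,0],[0,0,0]],[[0,-0.04,0],[0,0,0]],[[0,-0.04,-0.01],[0,0,0]],[[0.0,-0.04,-0.02],[0,0,0]],[[0.0,-0.03,-0.02],[0,0,0]]])

```text
clock: 3.2
tool_pos: [0.3761, -0.1924, 0.3613]
tool_rot: [0.544, 3.093, -0.001]
ft_force: [1.3, 0.7, -0.3]
width: 0.0928
gripper_force: 0.0
```

```bash
cat >> h.py <<'E'
def wcap():
    o=ctrl.observe();c=capture("wrist");T=np.eye(4);T[:3,:3]=R.from_rotvec(o["tool_rot"]).as_matrix();T[:3,3]=o["tool_pos"]
    c["W"]=T@c["T_tool_cam"];return o,c
def wray(c,px):
    K=c["K"];m=np.array([(px[0]-K[0,2])/K[0,0],(px[1]-K[1,2])/K[1,1]]);t=np.linalg.norm(m)
    d=np.array([*(m/t*np.sin(t)),np.cos(t)]);return c["W"][:3,3],c["W"][:3,:3]@d
def watz(c,px,z):
    o,d=wray(c,px);return o+d*(z-o[2])/d[2]
def wproj(c,p):
    q=c["W"][:3,:3].T@(np.asarray(p)-c["W"][:3,3]);r=np.linalg.norm(q[:2]);t=np.arctan2(r,q[2]);return c["K"][:2,2]+np.array([c["K"][0,0],c["K"][1,1]])*q[:2]/r*t
E
python3 - <<'E'
from h import *
o,c=wcap();print(o["clock"],o["tool_pos"],o["joints"].round(3))
u=wproj(c,[.417,-.334,.09]);print(u,wproj(c,[.417,-.334,.143]),wproj(c,[.417,-.334,.045]))
x,y=[int(v) for v in np.clip(u-[80,70],0,[480,260])]
cv2.imwrite("pics/w1.png",np.hstack([cv2.resize(c["image"],(400,250))[:,:,::-1].repeat(1,0),]) )
w=cv2.resize(c["image"][y:y+140,x:x+160,::-1],None,fx=5,fy=4.2857,interpolation=cv2.INTER_CUBIC);print(x,y)
w=cv2.resize(c["image"][y:y+140,x:x+160,::-1],None,fx=4,fy=4,interpolation=cv2.INTER_CUBIC)
cv2.imwrite("pics/w1.png",w)
for n in["weight_grip","weight_bail"]:print(n,[(round(m["p"],2),m["pixel"],watz(c,m["pixel"],.1).round(3)) for m in masks_of(c,n)])
E
```

```text
3.2 [ 0.37606149 -0.19242096  0.36134833] [-0.533 -0.438  1.702 -0.     1.876 -1.756]
[241.22330074 220.33281397] [232.49415426 233.91720342] [247.42924348 210.77999442]
161 150
weight_grip [(0.92, [243.4, 212.8], array([ 0.404, -0.322,  0.1  ]))]
weight_bail [(0.81, [242.8, 208.4], array([ 0.398, -0.32 ,  0.1  ])), (0.61, [402.9, 281.9], array([ 0.605, -0.127,  0.1  ]))]
```

View pics/w1.png

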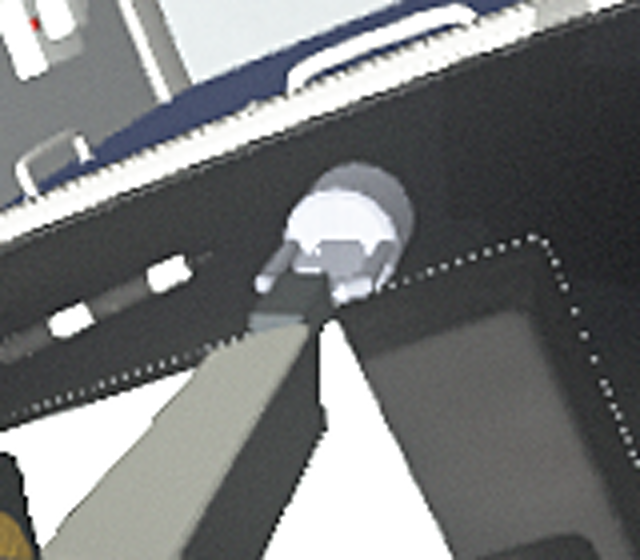

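The wrist crop shows the weight's disc at about (345,230) and the bail's crossbar running roughly from (265,285) to (355,295). The finger partly hides the grip. I'll get the crossbar direction from these points and check whether any edges fit.

```bash
python3 - <<'E'
from h import *
o,c=wcap()
g=lambda x,y:(161+x/4,150+y/4)
a=watz(c,g(265,285),.09);b=watz(c,g(355,295),.09);print(a,b,np.degrees(np.arctan2(*(b-a)[1::-1])),np.linalg.norm(b-a))
a=watz(c,g(300,245),.045);b=watz(c,g(390,245),.045);print(a,b,np.degrees(np.arctan2(*(b-a)[1::-1])),np.linalg.norm(b-a))
print("disc c",watz(c,g(345,233),.045),"griptop",watz(c,g(280,318),.143))
print("tooly",R.from_rotvec(o["tool_rot"]).as_matrix()[:,1],"campos in tool",c["T_tool_cam"][:3,:].round(3))
E
```

```text
[ 0.40901555 -0.35343295  0.09      ] [ 0.42474618 -0.32093833  0.09      ] 64.16839711166988 0.03610199000369259
[ 0.40904665 -0.35049014  0.045     ] [ 0.42217236 -0.31382188  0.045     ] 70.30474879461535 0.03894669934681437
disc c [ 0.41082552 -0.32982374  0.045     ] griptop [ 0.40857848 -0.33057583  0.143     ]
tooly [3.43172778e-01 9.39272169e-01 4.85897346e-04] campos in tool [[-0.    -0.958 -0.285  0.081]
 [ 1.    -0.    -0.    -0.   ]
 [ 0.    -0.285  0.958 -0.165]]
```

Call:
move_arm(moves=[[[0.006,-0.022,-0.014],[0,0,0]],[[0.006,-0.023,-0.014],[0,0,0]],[[0.006,-0.023,-0.014],[0,0,0]],[[0.006,-0.023,-0.014],[0,0,0]],[[0.006,-0.023,-0.014],[0,0,0]],[[0.006,-0.023,-0.014],[0,0,0]],[[0,-0.003,-0.014],[0,0,0]],[[0,0,-0.012],[0,0,0]]])

```text
clock: 4.07
tool_pos: [0.4134, -0.3295, 0.2509]
tool_rot: [0.541, 3.094, 0.0]
ft_force: [-0.0, 0.3, 0.6]
width: 0.0931
gripper_force: 0.0
```

```bash
python3 - <<'E'
from h import *
o,c=wcap();print(o["clock"],o["tool_pos"])
for z in(.143,.099,.045,0):print(wproj(c,[.412,-.332,z]))
cv2.imwrite("pics/w2.png",cv2.resize(c["image"][60:400,120:520,::-1],None,fx=1.75,fy=1.75,interpolation=cv2.INTER_CUBIC))
m=masks_of(c,"weight_grip");print([(round(x["p"],2),x["pixel"]) for x in m])
S=capture("scene");D=capture("side")
E
```

```text
4.0667 [ 0.41336253 -0.32952046  0.25094464]
[315.5044577  196.10414213]
[315.8468916  184.38220995]
[316.16427824 173.59530302]
[316.36958891 166.65657917]
[(0.89, [499.0, 255.6]), (0.76, [314.7, 180.5]), (0.67, [637.0, 251.2]), (0.41, [624.2, 75.3]), (0.21, [635.8, 299.0])]
```

View pics/w2.png

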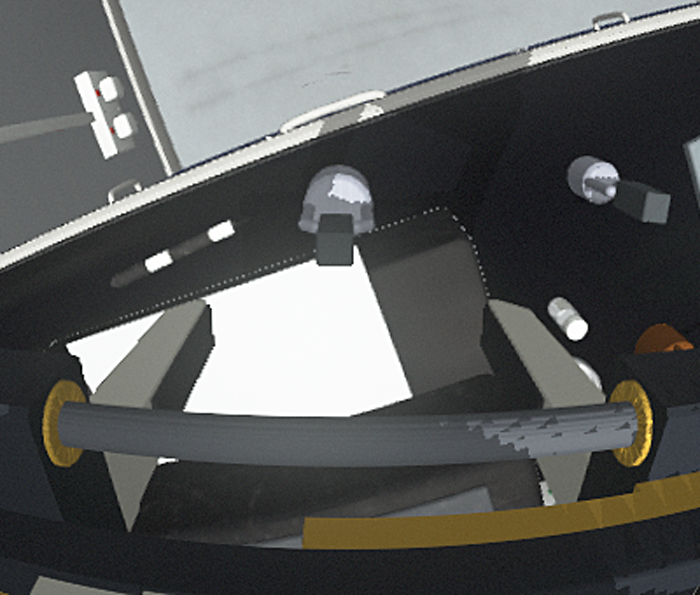

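The grip's top face is at about crop (335,253), and the crossbar runs level from (303,222) to (370,222), so it is aligned with the tool's y. A dark machine with a dotted edge stands just behind the weight, so I need its height.

```bash
python3 - <<'E'
from h import *
o,c=wcap()
g=lambda x,y:(120+x/1.75,60+y/1.75)
print("griptop c",watz(c,g(335,253),.143), "edges",watz(c,g(316,244),.143),watz(c,g(354,244),.143),watz(c,g(317,265),.143),watz(c,g(353,265),.143))
a,b=watz(c,g(303,222),.085),watz(c,g(370,222),.085);print("bail",a,b,(a+b)/2,np.degrees(np.arctan2(*(b-a)[1::-1])))
print("disc",watz(c,g(337,200),.045))
# box corner
c1=dict(c);T=np.eye(4);T[:3,:3]=R.from_rotvec([.544,3.093,-.001]).as_matrix();T[:3,3]=[0.37606149,-0.19242096,0.36134833];c1["W"]=T@c["T_tool_cam"]
A=np.zeros((3,3));B=np.zeros(3)
for cc,p in((c1,(295.25,209.5)),(c,g(445,208))):
    O,d=wray(cc,p);P=np.eye(3)-np.outer(d,d);A+=P;B+=P@O
p=np.linalg.solve(A,B);print("boxcorner",p,wproj(c1,p),wproj(c,p),g(445,208))
for x,y in((100,329),(250,277),(330,250),(445,208)):print(watz(c,g(x,y),p[2]).round(3))
E
```

```text
griptop c [ 0.41857968 -0.33779812  0.143     ] edges [ 0.41045059 -0.34556038  0.143     ] [ 0.41728638 -0.32658686  0.143     ] [ 0.42166791 -0.34924821  0.143     ] [ 0.42821307 -0.33104639  0.143     ]
bail [ 0.40948173 -0.35746857  0.085     ] [ 0.42394127 -0.31740521  0.085     ] [ 0.4167115  -0.33743689  0.085     ] 70.15463858681325
disc [ 0.41141328 -0.33589495  0.045     ]
boxcorner [ 0.45066156 -0.26256723  0.01630323] [295.29079741 209.60512397] [374.23301172 178.7206975 ] (374.2857142857143, 178.85714285714286)
[ 0.453 -0.576  0.016]
[ 0.452 -0.426  0.016]
[ 0.453 -0.357  0.016]
[ 0.451 -0.263  0.016]
```

```bash
python3 - <<'E'
from h import *
o,c=wcap();S=capture("scene");g=lambda x,y:(120+x/1.75,60+y/1.75)
for z in(.02,.1,.18):print(z,watz(c,g(350,415),z).round(3),watz(c,g(490,375),z).round(3),[atz(S,p,z).round(3) for p in((385,300),(375,335),(470,400),(438,268))])
E
```

```text
0.02 [ 0.601 -0.394  0.02 ] [ 0.606 -0.267  0.02 ] [array([ 0.64 , -0.216,  0.02 ]), array([ 0.559, -0.291,  0.02 ]), array([ 0.668, -0.521,  0.02 ]), array([ 0.843, -0.195,  0.02 ])]
0.1 [ 0.548 -0.376  0.1  ] [ 0.552 -0.274  0.1  ] [array([ 0.602, -0.254,  0.1  ]), array([ 0.528, -0.323,  0.1  ]), array([ 0.628, -0.533,  0.1  ]), array([ 0.788, -0.234,  0.1  ])]
0.18 [ 0.495 -0.357  0.18 ] [ 0.498 -0.281  0.18 ] [array([ 0.565, -0.292,  0.18 ]), array([ 0.498, -0.354,  0.18 ]), array([ 0.588, -0.545,  0.18 ]), array([ 0.734, -0.274,  0.18 ])]
```

Call:
move_arm(moves=[[[0.005,-0.008,-0.01],[0,0,0]],[[0,0,-0.02],[0,0,0]],[[0,0,-0.02],[0,0,0]],[[0,0,-0.02],[0,0,0]],[[0,0,-0.02],[0,0,0]],[[0,0,-0.01],[0,0,0]],[[0,0,0],[0,0,0]],[[0,0,0],[0,0,0]]])

```text
clock: 5.08
tool_pos: [0.4178, -0.338, 0.1516]
tool_rot: [-0.542, -3.094, -0.0]
ft_force: [-0.5, 0.3, 0.1]
width: 0.0929
gripper_force: 0.0
```

```bash
python3 - <<'E'
from h import *
o,c=wcap();print(o["clock"],o["tool_pos"],o["ft_force"])
for z in(.143,.099):print(wproj(c,[.418,-.338,z]))
cv2.imwrite("pics/w3.png",cv2.resize(c["image"][100:400,180:460,::-1],None,fx=2,fy=2,interpolation=cv2.INTER_CUBIC))
E
```

```text
5.0833 [ 0.41782896 -0.33798312  0.15158014] [-0.54337013  0.29054672  0.13504737]
[318.80573479 242.37483586]
[318.69209239 217.67597563]
```

View pics/w3.png

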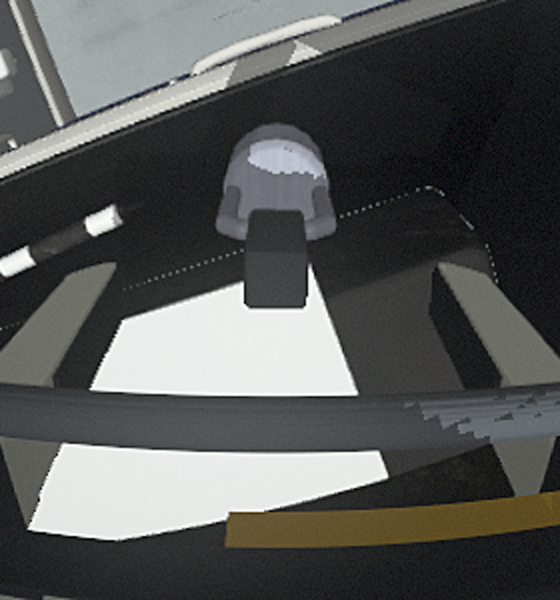

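The grip bar is centred at crop x≈276 (pixel 318), and its far top edge is at row 254, both as predicted. I'm going down and closing.

Call:
move_arm(moves=[[[0,0,-0.012],[0,0,0]],[[0,0,-0.012],[0,0,0]],[[0,0,-0.01],[0,0,0]],[[0,0,-0.01],[0,0,0]],[[0,0,-0.005],[0,0,0]],[[0,0,0],[0,0,0]],[[0,0,0],[0,0,0]],[[0,0,0],[0,0,0]]], grip=0.093)

```text
clock: 5.8
tool_pos: [0.4178, -0.338, 0.1028]
tool_rot: [0.542, 3.094, -0.0]
ft_force: [0.6, -1.0, -0.3]
width: 0.0925
gripper_force: 0.0
```

Call:
move_arm(moves=[[[0,0,0],[0,0,0]],[[0,0,0],[0,0,0]],[[0,0,0],[0,0,0]],[[0,0,0],[0,0,0]],[[0,0,0],[0,0,0]],[[0,0,0],[0,0,0]],[[0,0,0],[0,0,0]],[[0,0,0],[0,0,0]]], grip=0.0, newtons=25)

```text
clock: 6.47
tool_pos: [0.4177, -0.3378, 0.1024]
tool_rot: [-0.542, -3.094, 0.0]
ft_force: [0.8, 0.7, -0.3]
width: 0.0446
gripper_force: 0.0
```

Call:
move_arm(moves=[[[0,0,0],[0,0,0]],[[0,0,0],[0,0,0]],[[0,0,0],[0,0,0]],[[0,0,0],[0,0,0]],[[0,0,0],[0,0,0]],[[0,0,0],[0,0,0]],[[0,0,0],[0,0,0]],[[0,0,0],[0,0,0]]])

```text
clock: 7.13
tool_pos: [0.4177, -0.3378, 0.1023]
tool_rot: [-0.542, -3.094, -0.0]
ft_force: [-0.6, -0.0, -1.2]
width: 0.02
gripper_force: 25.0
```

Call:
move_arm(moves=[[[0,0,0.003],[0,0,0]],[[0,0,0.01],[0,0,0]],[[0,0,0.02],[0,0,0]],[[0,0,0.03],[0,0,0]],[[0,0,0.04],[0,0,0]],[[0,0,0.03],[0,0,0]],[[0,0,0.02],[0,0,0]],[[0,0,0],[0,0,0]]])

```text
clock: 7.8
tool_pos: [0.4184, -0.3385, 0.2612]
tool_rot: [0.541, 3.089, -0.006]
ft_force: [-0.9, -0.6, -1.8]
width: 0.0197
gripper_force: 25.0
```

Call:
move_arm(moves=[[[0,0.01,0],[0,0,2]],[[0,0.02,0],[0,0,3]],[[0,0.03,0],[0,0,4]],[[0,0.03,0],[0,0,4]],[[0,0.03,0],[0,0,4]],[[0,0.03,0],[0,0,4]],[[0,0.03,0],[0,0,3]],[[0,0.03,0],[0,0,3]]])

```text
clock: 8.47
tool_pos: [0.4167, -0.1258, 0.2538]
tool_rot: [0.202, -3.133, -0.002]
ft_force: [1.0, -0.1, -1.9]
width: 0.0203
gripper_force: 25.0
```

Call:
move_arm(moves=[[[0,0.03,0],[0,0,0]],[[0,0.03,0],[0,0,0]],[[0,0.03,0],[0,0,0]],[[0,0.025,0],[0,0,0]],[[0,0.02,0],[0,0,0]],[[0,0.01,0],[0,0,0]],[[0,0.003,0],[0,0,0]],[[0,0,0],[0,0,0]]])

```text
clock: 9.13
tool_pos: [0.4174, 0.0205, 0.2546]
tool_rot: [0.198, -3.134, 0.0]
ft_force: [-0.4, 0.4, -1.7]
width: 0.0198
gripper_force: 25.0
```

```bash
python3 - <<'E'
from h import *
o,c=wcap();print(o["clock"],o["tool_pos"],o["tool_rot"])
F=[]
S=capture("scene");D=capture("side")
for i in range(8):
    F.append(ctrl.observe()["ft_force"]);capture("scene")
print(np.mean(F,0),np.std(F,0))
cr=lambda I,x,y,w,h,k:cv2.resize(I[y:y+h,x:x+w,::-1],None,fx=k,fy=k,interpolation=cv2.INTER_CUBIC)
a=np.hstack([cr(S["image"],270,155,100,100,4),cr(D["image"],300,140,100,100,4)])
b=cr(c["image"],120,100,400,120,2)
cv2.imwrite("pics/h1.png",np.vstack([a[:350],b]))
o=ctrl.observe();print(o["clock"],o["tool_pos"],R.from_rotvec(o["tool_rot"]).as_matrix()[:,1])
for p in([.4935,.0282,.23],[.511,.03,.215]):print(wproj(c,p),proj(S,p),proj(D,p))
E
```

```text
9.1333 [0.41736359 0.02049294 0.25457423] [ 1.98183927e-01 -3.13421119e+00  1.51431257e-04]
[ 0.27221589  0.30758048 -2.25264806] [0.53240163 0.63607627 0.41665879]
9.6833 [0.41770093 0.02000385 0.25531629] [-1.23781818e-01  9.92309458e-01 -1.89282981e-05]
[315.51991853 321.890393  ] [298.35866546 206.49566179] [346.70443477 194.65721702]
[315.25287257 326.5023541 ] [304.05831817 208.04205189] [341.01715349 197.52883427]
```

View pics/h1.png

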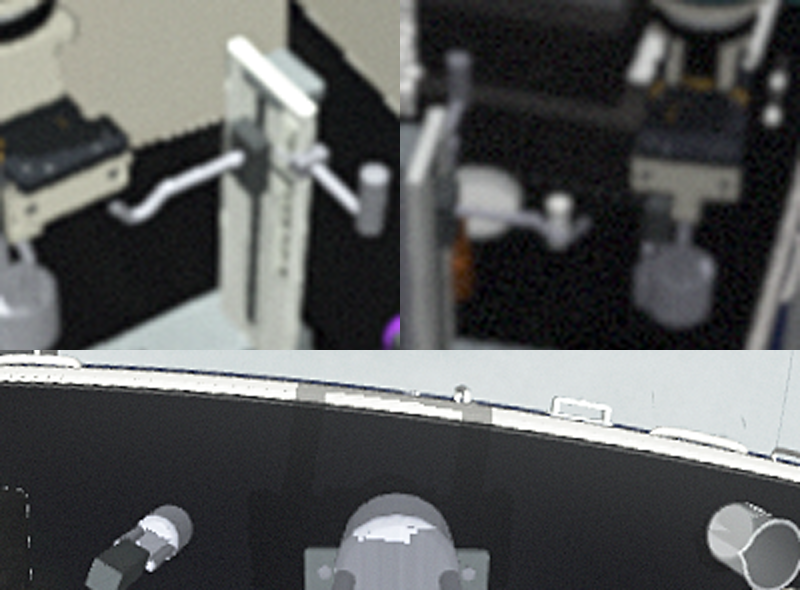

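The weight is held upright in front of the hook, whose tip is at scene (298.7,206.7), as estimated earlier. The weight pulls with about 2.2 N, so the hook should sink roughly 20 mm. I'm moving the bail over the tip.

Call:
move_arm(moves=[[[0.006,0.001,0],[0,0,0]],[[0.01,0.001,0],[0,0,0]],[[0.01,0.001,0],[0,0,0]],[[0.01,0.001,0],[0,0,0]],[[0.01,0.001,0],[0,0,0]],[[0.01,0.001,0],[0,0,0]],[[0.006,0.0005,0],[0,0,0]],[[0,0,0],[0,0,0]]])

```text
clock: 10.35
tool_pos: [0.4808, 0.0268, 0.2548]
tool_rot: [0.195, -3.134, -0.0]
ft_force: [-0.9, -0.2, -2.7]
width: 0.0197
gripper_force: 25.0
```

Call:
move_arm(moves=[[[0.006,0.0005,0],[0,0,0]],[[0.006,0.001,0],[0,0,0]],[[0.006,0.001,0],[0,0,0]],[[0.006,0.001,0],[0,0,0]],[[0.005,0,0],[0,0,0]],[[0.002,0,0],[0,0,0]],[[0,0,0],[0,0,0]],[[0,0,0],[0,0,0]]])

```text
clock: 11.02
tool_pos: [0.5107, 0.0302, 0.2553]
tool_rot: [0.195, -3.135, 0.0]
ft_force: [-0.0, -0.7, -3.2]
width: 0.0197
gripper_force: 25.0
```

```bash
python3 - <<'E'
from h import *
F=[]
S=capture("scene");D=capture("side")
for i in range(2):
    F.append(ctrl.observe()["ft_force"]);capture("scene")
print(np.mean(F,0))
cr=lambda I,x,y,w,h,k:cv2.resize(I[y:y+h,x:x+w,::-1],None,fx=k,fy=k,interpolation=cv2.INTER_CUBIC)
cv2.imwrite("pics/h2.png",np.hstack([cr(S["image"],270,165,80,80,5),cr(D["image"],300,155,80,80,5)]))
o=ctrl.observe();print(o["clock"],o["tool_pos"],R.from_rotvec(o["tool_rot"]).as_matrix()[:,1])
E
```

```text
[ 0.20396203  0.23352301 -2.62025674]
11.2167 [0.51053869 0.0301578  0.25546091] [-1.24041933e-01  9.92276976e-01 -4.30955720e-05]
```

View pics/h2.png

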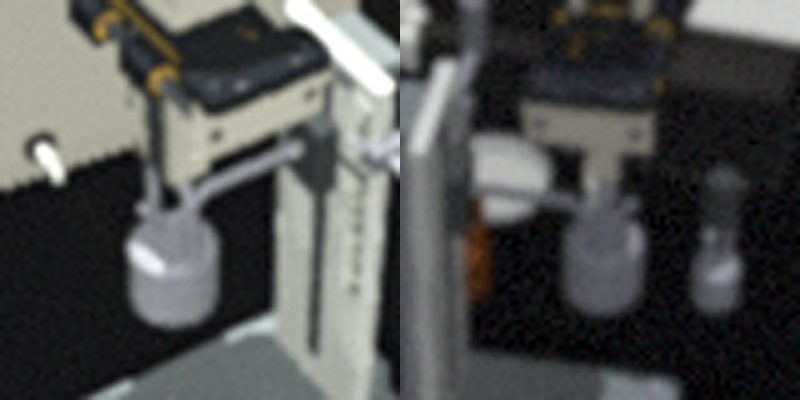

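The bail surrounds the hook: the tip sticks out left of it at scene crop (142,210), and at (632,205) in the side crop. I'm lowering slowly.

Call:
move_arm(moves=[[[0,0,-0.003],[0,0,0]],[[0,0,-0.005],[0,0,0]],[[0,0,-0.004],[0,0,0]],[[0,0,-0.004],[0,0,0]],[[0,0,-0.003],[0,0,0]],[[0,0,-0.003],[0,0,0]],[[0,0,-0.002],[0,0,0]],[[0,0,0],[0,0,0]]])

```text
clock: 11.88
tool_pos: [0.5106, 0.0302, 0.2308]
tool_rot: [0.195, -3.135, -0.0]
ft_force: [-0.6, -0.6, -2.5]
width: 0.0198
gripper_force: 25.0
```

```bash
cat > f.py <<'E'
from h import *
import sys
F=[];Z=[];M=[]
for i in range(int(sys.argv[1])):
    o=ctrl.observe();F.append(o["ft_force"]);Z.append(o["tool_pos"]);M.append(o["moment"]);capture("scene")
print(o["clock"],"F",np.mean(F,0).round(2),"se",(np.std(F,0)/len(F)**.5).round(2),"pos",np.mean(Z,0).round(4),np.mean(M,0).round(3))
E
python3 f.py 12
```

```text
12.4333 F [-0.01  0.04 -2.3 ] se [0.14 0.1  0.1 ] pos [0.5107 0.0302 0.2314] [0.032 0.012 0.014]
```

Call:
move_arm(moves=[[[0,0,-0.0015],[0,0,0]],[[0,0,-0.0015],[0,0,0]],[[0,0,-0.0015],[0,0,0]],[[0,0,-0.0015],[0,0,0]],[[0,0,-0.0015],[0,0,0]],[[0,0,-0.0015],[0,0,0]],[[0,0,-0.0015],[0,0,0]],[[0,0,-0.0015],[0,0,0]]])

```text
clock: 13.15
tool_pos: [0.5107, 0.0302, 0.2193]
tool_rot: [-0.195, 3.135, 0.0]
ft_force: [1.1, 0.7, -1.4]
width: 0.0198
gripper_force: 25.0
```

```bash
python3 f.py 12
```

```text
13.7 F [ 0.74  0.39 -0.91] se [0.12 0.11 0.21] pos [0.5107 0.0302 0.2193] [ 0.044 -0.11  -0.009]
```

The hook is carrying about 1.4 N, with +0.74 N sideways, so the bar is touching the tip-side slope. I'll shift a little toward the column.

Call:
move_arm(moves=[[[0.001,0,0],[0,0,0]],[[0.001,0,0],[0,0,0]],[[0.001,0.0005,0],[0,0,0]],[[0,0,0],[0,0,0]],[[0,0,0],[0,0,0]],[[0,0,0],[0,0,0]],[[0,0,0],[0,0,0]],[[0,0,0],[0,0,0]]])

```text
clock: 14.42
tool_pos: [0.5137, 0.0307, 0.2194]
tool_rot: [-0.195, 3.135, 0.0]
ft_force: [0.5, 0.3, -1.3]
width: 0.0199
gripper_force: 25.0
```

```bash
python3 f.py 12
```

```text
14.9667 F [ 0.3   0.2  -1.27] se [0.12 0.11 0.15] pos [0.5137 0.0307 0.2194] [ 0.075 -0.075  0.007]
```

Call:
move_arm(moves=[[[0.001,0,-0.001],[0,0,0]],[[0.0005,0,-0.0015],[0,0,0]],[[0,0,-0.0015],[0,0,0]],[[0,0,-0.0015],[0,0,0]],[[0,0,-0.0015],[0,0,0]],[[0,0,-0.001],[0,0,0]],[[0,0,-0.001],[0,0,0]],[[0,0,0],[0,0,0]]])

```text
clock: 15.68
tool_pos: [0.5152, 0.0307, 0.2102]
tool_rot: [0.195, -3.135, -0.0]
ft_force: [0.2, -0.0, 0.6]
width: 0.0198
gripper_force: 25.0
```

```bash
python3 f.py 30
```

```text
17.1333 F [ 0.47 -0.13 -0.47] se [0.09 0.1  0.08] pos [0.5152 0.0307 0.2104] [ 0.01  -0.069  0.013]
```

Call:
move_arm(moves=[[[0.001,0,-0.001],[0,0,0]],[[0.001,0,-0.001],[0,0,0]],[[0,0,-0.001],[0,0,0]],[[0,0,-0.001],[0,0,0]],[[0,0,-0.0005],[0,0,0]],[[0,0,0],[0,0,0]],[[0,0,0],[0,0,0]],[[0,0,0],[0,0,0]]])

```text
clock: 17.85
tool_pos: [0.5172, 0.0307, 0.2059]
tool_rot: [0.195, -3.135, 0.0]
ft_force: [-1.9, -0.3, -0.3]
width: 0.0198
gripper_force: 25.0
```

```bash
python3 f.py 40
```

```text
19.8 F [-2.63 -0.63 -0.06] se [0.08 0.08 0.09] pos [0.5172 0.0307 0.2059] [-0.084  0.526  0.003]
```

Now it pushes back at −2.6 N, so I overshot the valley. I'll back off 1.5 mm.

Call:
move_arm(moves=[[[-0.0005,0,0],[0,0,0]],[[-0.0005,0,0],[0,0,0]],[[-0.0005,0,0],[0,0,0]],[[0,0,0],[0,0,0]],[[0,0,0],[0,0,0]],[[0,0,0],[0,0,0]],[[0,0,0],[0,0,0]],[[0,0,0],[0,0,0]]])

```text
clock: 20.52
tool_pos: [0.5157, 0.0307, 0.2058]
tool_rot: [0.195, -3.135, -0.0]
ft_force: [-0.8, 0.6, 0.1]
width: 0.0203
gripper_force: 25.0
```

```bash
python3 f.py 30
```

```text
21.9667 F [-1.36  0.33 -0.19] se [0.1  0.07 0.09] pos [0.5157 0.0307 0.2058] [0.074 0.262 0.003]
```

Call:
move_arm(moves=[[[-0.0005,0,0],[0,0,0]],[[-0.0005,0,0],[0,0,0]],[[-0.0005,0,0],[0,0,0]],[[0,0,0],[0,0,0]],[[0,0,0],[0,0,0]],[[0,0,0],[0,0,0]],[[0,0,0],[0,0,0]],[[0,0,0],[0,0,0]]])

```text
clock: 22.68
tool_pos: [0.5142, 0.0307, 0.2059]
tool_rot: [0.195, -3.136, 0.0]
ft_force: [0.3, -0.4, 0.1]
width: 0.0198
gripper_force: 25.0
```

```bash
python3 f.py 30
```

```text
24.1333 F [ 0.    0.06 -0.04] se [0.11 0.11 0.08] pos [0.5142 0.0307 0.2059] [ 0.035 -0.008  0.002]
```

The forces are balanced and the hook carries the whole load, so I'm releasing.

Call:
move_arm(moves=[[[0,0,0],[0,0,0]],[[0,0,0],[0,0,0]],[[0,0,0],[0,0,0]],[[0,0,0],[0,0,0]],[[0,0,0],[0,0,0]],[[0,0,0],[0,0,0]],[[0,0,0],[0,0,0]],[[0,0,0],[0,0,0]]], grip=0.07)

```text
clock: 24.85
tool_pos: [0.5142, 0.0307, 0.2059]
tool_rot: [-0.195, 3.135, -0.0]
ft_force: [-0.3, -0.1, -0.3]
width: 0.0676
gripper_force: 0.0
```

Call:
move_arm(moves=[[[0,0,0.003],[0,0,0]],[[0,0,0.012],[0,0,0]],[[0,0,0.02],[0,0,0]],[[0,0,0.03],[0,0,0]],[[0,0,0.03],[0,0,0]],[[-0.01,0,0.03],[0,0,0]],[[-0.02,0,0.02],[0,0,0]],[[-0.02,-0.02,0.01],[0,0,0]]])

```text
clock: 25.52
tool_pos: [0.4638, 0.0121, 0.3648]
tool_rot: [-0.198, 3.132, 0.0]
ft_force: [0.5, -0.5, 1.0]
width: 0.0701
gripper_force: 0.0
```

```bash
python3 - <<'E'
from h import *
S=capture("scene");D=capture("side");o=ctrl.observe();print(o["clock"],o["tool_pos"])
cr=lambda I,x,y,w,h,k:cv2.resize(I[y:y+h,x:x+w,::-1],None,fx=k,fy=k,interpolation=cv2.INTER_CUBIC)
cv2.imwrite("pics/h3.png",np.hstack([cr(S["image"],290,160,80,100,5),cr(D["image"],300,150,80,100,5)]))
E
```

```text
25.6167 [0.46276159 0.00960956 0.36510923]
```

View pics/h3.png

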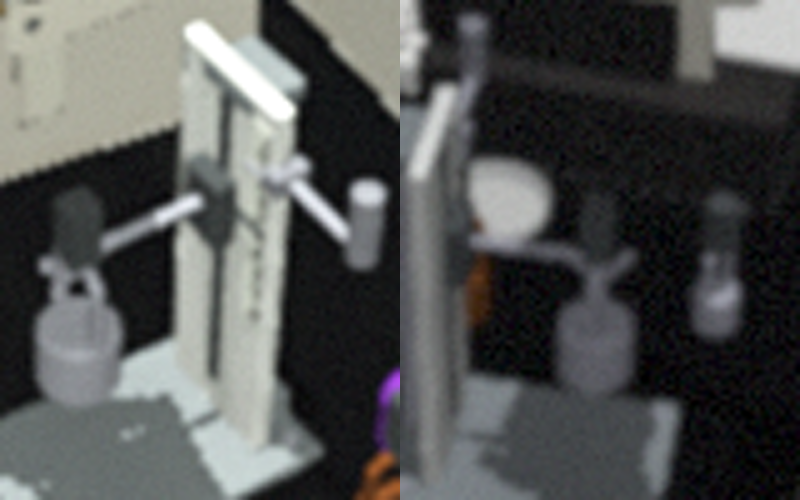

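The weight hangs free on the hook in its valley. The marker block is near scene (344,195), the knob near (363,205), and the pointer is the dark line beside the slot. Next I'll take a close frontal look with the wrist camera.

Call:
move_arm(moves=[[[-0.01,-0.02,0],[0,0,0]],[[0,-0.03,-0.01],[0,0,0]],[[0,-0.03,-0.02],[0,0,0]],[[0,-0.01,-0.03],[0,0,0]],[[0,0,-0.035],[0,0,0]],[[0,0,-0.035],[0,0,0]],[[0,0,-0.02],[0,0,0]],[[0,0,0],[0,0,0]]], grip=0.03)

```text
clock: 26.28
tool_pos: [0.4529, -0.079, 0.2067]
tool_rot: [0.194, -3.13, -0.003]
ft_force: [-0.5, 1.3, -0.2]
width: 0.0302
gripper_force: 0.0
```

```bash
python3 - <<'E'
from h import *
import pickle
o,c=wcap();S=capture("scene");D=capture("side");print(o["clock"],o["tool_pos"],o["joints"].round(2),c["K"][0,0],S["K"][0,0])
pickle.dump((o,c,S,D),open("p.pkl","wb"))
g=lambda x,y:(290+x/5,160+y/5)
print("knobtop",tri([(S,g(368,190)),(D,(314.8,154))]))
for n in["pointer","marker_index","marker_knob"]:
    for t,k in(("W",c),("S",S)):
        print(n,t,[(round(m["p"],2),m["pixel"],int(m["pixels"].sum()),(np.argwhere(m["pixels"]).min(0)[::-1].tolist(),np.argwhere(m["pixels"]).max(0)[::-1].tolist())) for m in masks_of(k,n)[:2]])
# column front-face frame
e=np.array([.9925,.122,0]);n=np.array([-.122,.9925,0]);C=np.array([.514,.0307,0])+.094*e
for y in(.045,.02,0,-.02,-.045):
    for z in(.289,.25,.2,.15):print(y,z,wproj(c,C+y*n+[0,0,z]).round(1),proj(S,C+y*n+[0,0,z]).round(1))
E
```

```text
Traceback (most recent call last):
ValueError: 200 camera calls are used up
```

The force-averaging script used up all the camera calls. From here I'll work from the saved frames: the originals s.png and d.png, and h3.png taken after release. The calibration can be refitted from correspondences already printed.

```bash
cat > cam.py <<'E'
import numpy as np, cv2
from scipy.optimize import least_squares
from scipy.spatial.transform import Rotation as R
SP=[((281.5,249.5),(.455,.0833,.01)),((303.5,277.5),(.4721,-.0422,.01)),((354.5,250.5),(.6581,-.0208,.01)),((328,165.5),(.6112,.0847,.289)),((348,182),(.6263,-.0005,.289)),((298.75,206.75),(.49403832,.02685212,.23)),((336.4,373.6),(.41705295,-.34177567,.045)),((298.35866546,206.49566179),(.4935,.0282,.23)),((304.05831817,208.04205189),(.511,.03,.215)),((385,300),(.64,-.216,.02)),((375,335),(.498,-.354,.18)),((470,400),(.668,-.521,.02)),((438,268),(.734,-.274,.18))]
DP=[((311,167.5),(.6181,.0023,.289)),((304.5,184),(.6106,.0845,.289)),((347,195.25),(.49188886,.03062996,.23)),((356,231),(.4696,-.0369,.01)),((351,259),(.4536,.0934,.01)),((387.4,177),(.41736688,-.32860287,.045)),((346.70443477,194.65721702),(.4935,.0282,.23)),((341.01715349,197.52883427),(.511,.03,.215))]
def fit(P,M):
    px=np.array([p[0] for p in P]);X=np.array([p[1] for p in P]);M=np.array(M);r0=R.from_matrix(np.linalg.svd(M[:,:3])[0]@np.linalg.svd(M[:,:3])[2]).as_rotvec()
    def pr(v,X):
        q=(X-v[3:6])@R.from_rotvec(v[:3]).as_matrix();return q[...,:2]/q[...,2:]*v[6]+[320,200]
    s0=np.r_[r0,M[:,3],450]
    w=lambda v:np.r_[(pr(v,X)-px).ravel(),(v[:3]-r0)/.0006*.1,(v[3:6]-M[:,3])/.0004*.1]
    v=least_squares(w,s0).x
    return v,(lambda Y:pr(v,np.asarray(Y,float))),np.abs(pr(v,X)-px).max()
vS,pS,eS=fit(SP,[[.894,-.298,.335,.197],[-.448,-.611,.652,-.664],[.01,-.733,-.68,.966]])
vD,pD,eD=fit(DP,[[-.951,-.199,.235,.263],[-.308,.643,-.701,.979],[-.011,-.74,-.673,1.083]])
def ray(v,p): d=R.from_rotvec(v[:3]).as_matrix()@np.array([(p[0]-320)/v[6],(p[1]-200)/v[6],1]);return v[3:6],d/np.linalg.norm(d)
def tri(obs):
    A=np.zeros((3,3));b=np.zeros(3)
    for v,p in obs:
        o,d=ray(v,p);P=np.eye(3)-np.outer(d,d);A+=P;b+=P@o
    p=np.linalg.solve(A,b);return p,[np.linalg.norm(np.cross(ray(v,q)[1],p-v[3:6])).round(4) for v,q in obs]
A=cv2.imread("pics/s.png").mean(2)
def un(f,x0,x1,y0,y1,k): return cv2.resize(cv2.imread(f)[y0:y1,x0:x1],None,fx=1/k,fy=1/k,interpolation=cv2.INTER_AREA).mean(2)
H=un("pics/h3.png",0,400,0,500,5) # x290 y160
H2=un("pics/h3.png",400,800,0,500,5) # x300 y150
E
python3 - <<'E'
from cam import *
print(vS[6],eS,vD[6],eD)
print("knobtop",tri([(vS,(363.6,198)),(vD,(314.8,154))]),tri([(vS,(362.6,212.4)),(vD,(313.6,167))]))
e=np.array([.9925,.122,0]);n=np.array([-.122,.9925,0]);C=np.array([.514,.0307,0])+.094*e
for y in(.045,0,-.045):
    print(y,[pS(C+y*n+[0,0,z]).round(1).tolist() for z in(.289,.25,.2,.15)])
print("A before");print("     ",*range(334,368))
for r in range(186,222):print(r,*["%3d"%A[r,x] for x in range(334,368)])
print("H after")
for r in range(186,222):print(r,*["%3d"%H[r-160,x-290] for x in range(334,368)])
E
```

```text
392.98525522053114 0.32344229374564293 416.35363700875297 0.2679073846945812
knobtop (array([ 0.63053762, -0.07091897,  0.2879801 ]), [np.float64(0.0005), np.float64(0.0005)]) (array([ 0.63470348, -0.06957821,  0.23410383]), [np.float64(0.0003), np.float64(0.0003)])
0.045 [[324.7, 165.9], [324.5, 176.8], [324.1, 189.9], [323.8, 202.4]]
0 [[334.2, 174.6], [333.6, 185.6], [333.0, 198.8], [332.4, 211.2]]
-0.045 [[344.1, 183.9], [343.3, 194.8], [342.3, 208.1], [341.4, 220.5]]
A before
      334 335 336 337 338 339 340 341 342 343 344 345 346 347 348 349 350 351 352 353 354 355 356 357 358 359 360 361 362 363 364 365 366 367
186  79  86 138 170 175 178 182 190 203 209 201 186 184 184 145  62  11  17  24  23  16  21  18  17  20  19  13  20  18  18  14  15  20  20
187  93  95 141 173 179 177 184 190 189 187 188 187 186 184 143  55  12  22  20  23  17  20  17  18  22  20  19  24  20  16  24  20  21  19
188 103 106 132 168 178 181 182 189 172 159 173 187 186 183 134  55  12  18  19  19  23  19  19  19  20  21  14  17  20  22  24  23  20  21
189 107 103 123 152 174 181 184 177 158 150 174 187 
[... 8915 characters left out ...]

217 109 154 174 183 190 186 167 158 176 194 192 163  98  36  17  22  22  22  21  22  21  23  17  16  21  20  15  20  21  15  21  25  21  20
218 116 161 174 182 192 191 169 152 176 198 192 154  87  32  18  21  20  22  22  23  20  20  21  22  19  20  18  22  22  24  21  19  20  21
219 124 168 174 181 191 194 174 160 181 201 192 149  78  27  18  19  22  21  19  20  20  18  19  22  20  21  18  23  20  23  23  23  21  25
220 124 167 175 181 193 196 181 175 191 202 193 143  69  21  19  17  21  19  21  21  20  20  22  24  21  18  20  19  21  19  21  21  19  18
221 123 165 175 181 191 186 170 172 194 202 191 143  64  20  19  22  22  23  21  18  21  19  23  22  24  20  21  21  24  22  20  21  19  20
```

The pointer shows clearly in both saved frames: before hanging its tip was at (342.3,200.2), and after it is at (342,206.3), a sink of about 21 mm. Triangulation puts the knob top at (0.631,−0.071,0.288), which agrees with the model (y = −115 mm). I can measure the marker height exactly by touching the knob top with closed fingers, since the marker has to go down anyway.

Call:
move_arm(moves=[[[0,0,0.03],[0,0,0]],[[0,0,0.035],[0,0,0]],[[0,0,0.03],[0,0,0]],[[0.01,0,0.02],[0,0,0]],[[0.03,0.002,0.01],[0,0,0]],[[0.03,0.002,0],[0,0,0]],[[0.03,0.002,0],[0,0,0]],[[0.03,0.002,0],[0,0,0]]], grip=0.0)

```text
clock: 27.05
tool_pos: [0.5861, -0.071, 0.3389]
tool_rot: [-0.195, 3.132, -0.001]
ft_force: [-0.1, 0.0, -0.1]
width: 0.0004
gripper_force: 0.0
```

Call:
move_arm(moves=[[[0.025,0,0],[0,0,0]],[[0.015,0,0],[0,0,0]],[[0.006,0,0],[0,0,0]],[[0.002,0,-0.004],[0,0,0]],[[0,0,-0.006],[0,0,0]],[[0,0,-0.005],[0,0,0]],[[0,0,-0.003],[0,0,0]],[[0,0,0],[0,0,0]]])

```text
clock: 27.72
tool_pos: [0.6314, -0.0713, 0.3174]
tool_rot: [0.195, -3.135, -0.0]
ft_force: [0.4, 0.4, 0.5]
width: 0.0004
gripper_force: 0.0
```

```bash
python3 - <<'E'
from cam import *
print("    ",*range(320,354))
for r in range(160,188):print(r,*["%3d"%A[r,x] for x in range(320,354)])
print("edges")
for r in range(204,250,3):
    row=A[r:r+3].mean(0);
    print(r+1,*["%3d"%v for v in row[316:352]])
E
```

```text
320 321 322 323 324 325 326 327 328 329 330 331 332 333 334 335 336 337 338 339 340 341 342 343 344 345 346 347 348 349 350 351 352 353
160 164 161 162 161 161 160 163 160 161 164 160 162 161 162 163 160 162 160 163 165 154 119  46  15  20  10  17  54 106 141 154 149 147 142
161 161 162 160 160 163 161 163 159 161 160 160 162 160 161 163 161 162 162 165 161 153 115  46  18  21  16  17  16  45  98 137 153 147 149
162 163 163 159 163 159 163 158 158 159 160 158 158 159 162 163 162 157 159 163 160 156 118  45  22  20  18  17  14  19  45  95 132 148 150
163 160 166 162 160 161 163 158 159 160 167 165 161 159 158 162 162 161 160 160 164 154 114  44  23  23  17  18  14  17  15  43  89 128 147
164 161 159 158 165 161 156 161 174 194 218 217 184 160 157 159 162 162 161 160 164 150 110  47  19  20  20  22  19  17  17  18  41  85 126
165 162 159 162 163 162 158 168 222 253 255 255 241 190 161 158 161 158 160 160 162 151 110  44  19  22  20  22  17  22  17  20  16  41  81
166 158 165 162 160 159 153 173 242 255 255 255 255 241 188 160 156 159 161 161 168 157 112  47  19  23  24  23  23  20  23 
[... 4629 characters left out ...]
 192 193 194 194 193 193 185 171 163 164 172 175 175 174 177 176 182 184 176 148 115 100  72  26  11  14  14
241 189 189 189 188 188 189 190 191 191 190 193 194 194 193 189 181 172 161 163 173 175 174 173 176 179 184 178 162 131 108 102  78  36  12  10   9
244 187 188 189 189 189 191 192 190 185 179 168 154 142 135 136 144 156 171 183 186 181 175 174 177 183 186 178 151 115 106 103 101  87  65  42  24
247 187 188 187 183 166 154 152 148 136 128 144 167 180 191 196 195 196 196 195 196 196 192 186 184 189 189 177 147 111 106 114 127 127 116 100  87
250 138 134 141 147 154 165 178 187 193 192 191 193 195 194 193 196 199 197 198 198 198 199 198 196 194 186 182 187 185 185 183 172 148 124 113 108
```

Call:
move_arm(moves=[[[0,0,-0.004],[0,0,0]],[[0,0,-0.004],[0,0,0]],[[0,0,-0.004],[0,0,0]],[[0,0,-0.004],[0,0,0]],[[0,0,-0.003],[0,0,0]],[[0,0,-0.002],[0,0,0]],[[0,0,0],[0,0,0]],[[0,0,0],[0,0,0]]])

```text
clock: 28.38
tool_pos: [0.6322, -0.0713, 0.2968]
tool_rot: [0.195, -3.135, -0.0]
ft_force: [0.5, 0.2, 0.5]
width: 0.001
gripper_force: 0.0
```

Call:
move_arm(moves=[[[0,0,-0.001],[0,0,0]],[[0,0,-0.001],[0,0,0]],[[0,0,0],[0,0,0]],[[0,0,0],[0,0,0]],[[0,0,0],[0,0,0]],[[0,0,0],[0,0,0]],[[0,0,0],[0,0,0]],[[0,0,0],[0,0,0]]])

```text
clock: 29.05
tool_pos: [0.6322, -0.0713, 0.2949]
tool_rot: [-0.195, 3.135, -0.0]
ft_force: [-0.3, -0.2, 0.2]
width: 0.0006
gripper_force: 0.0
```

```bash
python3 - <<'E'
from cam import *
e=np.array([.9925,.122,0]);n=np.array([-.122,.9925,0]);S0=np.array([.514,.0307,0])
P=lambda x,y,z:pS(S0+x*e+y*n+[0,0,z])
from scipy.optimize import brentq
def zat(x,col,row):
    def g(z):
        y=brentq(lambda y:P(x,y,z)[0]-col,-.15,.06);return P(x,y,z)[1]-row
    return brentq(g,.1,.35)
# rod centre rows by column (weighted extents at half max)
for nm,I,x0,y0 in(("A",A,0,0),("H",H,290,160)):
    for c in(352,353,354,355):
        v=I[192-y0:214-y0,c-x0]-18;k=v.argmax();th=v.max()/2
        f=lambda i,j:i+(th-v[i])/(v[j]-v[i])*(j-i)
        i=k
        while v[i]>th:i-=1
        j=k
        while v[j]>th:j+=1
        r=192+(f(i,i+1)+f(j,j-1))/2
        print(nm,c,round(r,2),[round(zat(x,c,r),4) for x in(.100,.103)])
# column right-back edge residual
for dx in(0,.003):print([P(.106+dx,-.045,z).round(2).tolist() for z in(.2,.15,.1)],P(.094+dx,.045,.12).round(2))
for x in(.088,.091,.094,.097):print(x,"pointer before",round(zat(x,340,198.15),4),"after",round(zat(x,340,204.85),4),"block face c345",round(zat(x,345,197.75),4),round(zat(x,343.5,197.05),4))
E
```

```text
A 352 199.85 [0.2525, 0.2482]
A 353 200.8 [0.2525, 0.2483]
A 354 201.8 [0.2524, 0.2481]
A 355 202.8 [0.2522, 0.2479]
H 352 199.83 [0.2526, 0.2483]
H 353 200.81 [0.2525, 0.2482]
H 354 201.79 [0.2524, 0.2481]
H 355 202.78 [0.2523, 0.248]
[[345.78, 206.44], [344.78, 218.89], [343.83, 230.61]] [323.58 209.46]
[[346.64, 206.03], [345.61, 218.48], [344.64, 230.2]] [324.39 209.09]
0.088 pointer before 0.2364 after 0.2127 block face c345 0.2544 0.2519
0.091 pointer before 0.2319 after 0.208 block face c345 0.25 0.2475
0.094 pointer before 0.2274 after 0.2034 block face c345 0.2457 0.2431
0.097 pointer before 0.2229 after 0.1988 block face c345 0.2413 0.2387
```

Call:
move_arm(moves=[[[0,0,-0.001],[0,0,0]],[[0,0,-0.001],[0,0,0]],[[0,0,-0.0005],[0,0,0]],[[0,0,0],[0,0,0]],[[0,0,0],[0,0,0]],[[0,0,0],[0,0,0]],[[0,0,0],[0,0,0]],[[0,0,0],[0,0,0]]])

```text
clock: 29.72
tool_pos: [0.6322, -0.0713, 0.2924]
tool_rot: [-0.195, 3.135, -0.0]
ft_force: [-0.7, -1.1, 0.5]
width: 0.0002
gripper_force: 0.0
```

Call:
move_arm(moves=[[[0,0,-0.001],[0,0,0]],[[0,0,-0.0005],[0,0,0]],[[0,0,0],[0,0,0]],[[0,0,0],[0,0,0]],[[0,0,0],[0,0,0]],[[0,0,0],[0,0,0]],[[0,0,0],[0,0,0]],[[0,0,0],[0,0,0]]])

```text
clock: 30.38
tool_pos: [0.6322, -0.0713, 0.2909]
tool_rot: [-0.195, 3.135, -0.0]
ft_force: [-0.8, 0.3, 0.3]
width: 0.0004
gripper_force: 0.0
```

Call:
move_arm(moves=[[[0,0,-0.001],[0,0,0]],[[0,0,-0.0005],[0,0,0]],[[0,0,0],[0,0,0]],[[0,0,0],[0,0,0]],[[0,0,0],[0,0,0]],[[0,0,0],[0,0,0]],[[0,0,0],[0,0,0]],[[0,0,0],[0,0,0]]])

```text
clock: 31.05
tool_pos: [0.6322, -0.0713, 0.2894]
tool_rot: [-0.195, 3.135, -0.0]
ft_force: [-0.4, 0.5, 1.4]
width: 0.0007
gripper_force: 0.2
```

Call:
move_arm(moves=[[[0,0,-0.001],[0,0,0]],[[0,0,-0.0005],[0,0,0]],[[0,0,0],[0,0,0]],[[0,0,0],[0,0,0]],[[0,0,0],[0,0,0]],[[0,0,0],[0,0,0]],[[0,0,0],[0,0,0]],[[0,0,0],[0,0,0]]])

```text
clock: 31.72
tool_pos: [0.6322, -0.0713, 0.2878]
tool_rot: [0.195, -3.136, -0.0]
ft_force: [0.1, -0.2, 0.3]
width: 0.0007
gripper_force: 0.4
```

Call:
move_arm(moves=[[[0,0,-0.0002],[0,0,0]],[[0,0,-0.0002],[0,0,0]],[[0,0,-0.0002],[0,0,0]],[[0,0,-0.0002],[0,0,0]],[[0,0,-0.0002],[0,0,0]],[[0,0,-0.0002],[0,0,0]],[[0,0,-0.0002],[0,0,0]],[[0,0,-0.0002],[0,0,0]]])

```text
clock: 32.38
tool_pos: [0.6322, -0.0713, 0.2862]
tool_rot: [-0.195, 3.135, -0.0]
ft_force: [-0.5, -0.8, 1.1]
width: 0.0003
gripper_force: 0.8
```

Call:
move_arm(moves=[[[0,0,-0.0004],[0,0,0]],[[0,0,-0.0004],[0,0,0]],[[0,0,-0.0004],[0,0,0]],[[0,0,-0.0004],[0,0,0]],[[0,0,-0.0004],[0,0,0]],[[0,0,-0.0004],[0,0,0]],[[0,0,-0.0004],[0,0,0]],[[0,0,-0.0004],[0,0,0]]])

```text
clock: 33.05
tool_pos: [0.6322, -0.0713, 0.283]
tool_rot: [-0.195, 3.135, -0.0]
ft_force: [0.4, -0.1, 1.6]
width: 0.0006
gripper_force: 0.8
```

Contact with the knob top came at TCP z≈0.290, so the index started near 0.246 and now sits at 0.239. That agrees with the rod's height in the image. Next I'll measure the arm in both frames, since it gives the best contrast for the sink and the level.

```bash
python3 - <<'E'
from cam import *
from scipy.optimize import brentq
e=np.array([.9925,.122,0]);n=np.array([-.122,.9925,0]);S0=np.array([.514,.0307,0])
P=lambda x,y,z:pS(S0+x*e+y*n+[0,0,z])
def zy(y,col,row):
    def g(z):
        x=brentq(lambda x:P(x,y,z)[0]-col,-.05,.15);return P(x,y,z)[1]-row
    return brentq(g,.1,.35)
def ctr(I,x0,y0,c,lo,hi):
    v=I[lo-y0:hi-y0,c-x0].astype(float);v=v-np.percentile(v,30);k=v.argmax();w=np.clip(v[max(k-4,0):k+5],0,None);th=v.max()/2
    i=j=k
    while v[i]>th:i-=1
    while v[j]>th:j+=1
    return lo+(i+(th-v[i])/(v[i+1]-v[i])+j-(th-v[j])/(v[j-1]-v[j]))/2
for nm,I,x0,y0,lo,hi,cols in(("A",A,0,0,188,212,range(313,329,2)),("H",H,290,160,194,218,range(315,330,2))):
    for c in cols:
        r=ctr(I,x0,y0,c,lo,hi);print(nm,c,round(r,2),round(zy(0,c,r),4),round(zy(.002,c,r),4))
# tip & carriage bottom etc
print("carriage rows col 331-333 A/H")
for r in range(184,214):print(r,A[r,329:336].astype(int),H[r-160,39:46].astype(int))
E
```

```text
A 313 200.92 0.2266 0.2243
A 315 199.99 0.2267 0.2245
A 317 199.04 0.227 0.2247
A 319 198.19 0.2268 0.2245
A 321 197.41 0.2264 0.2241
A 323 196.42 0.2268 0.2245
A 325 195.48 0.2269 0.2247
A 327 194.39 0.2277 0.2254
H 315 206.27 0.2027 0.2004
H 317 205.3 0.203 0.2006
H 319 204.31 0.2033 0.2009
H 321 203.26 0.2038 0.2015
H 323 202.43 0.2035 0.2012
H 325 201.39 0.2041 0.2017
H 327 200.35 0.2046 0.2023
H 329 199.92 0.2027 0.2004
carriage rows col 331-333 A/H
184 [158 141 129 145 129  84  70] [188 188 189 185 151  88  79]
185 [127 116 110 118 110  78  77] [189 188 188 185 146  84  84]
186 [107 108 109 110 102  79  86] [185 185 188 185 148  89  88]
187 [ 96 107 112 111 106  93  95] [189 186 189 185 147  88  89]
188 [ 78  99 108 111 108 103 106] [189 188 187 182 145  85  85]
189 [ 61  79  94 107 107 107 103] [183 179 178 180 143  81  85]
190 [ 50  57  73  99 103 107 101] [162 153 159 169 137  79  93]
191 [48 52 57 79 90 93 86] [131 125 132 145 122  80  98]
192 [106  87  54  57  75  77  63] [115 114 117 122 102  77 102]
193 [194 146  74  53  60  57  56] [107 113 116 115 100  89 110]
194 [220
[... 515 characters left out ...]
6 54 58 62 60 56]
203 [176 165 135  93  59  59  96] [49 47 54 61 61 58 61]
204 [179 175 161 115  67  71 121] [52 49 54 58 58 58 56]
205 [178 176 169 132  74  74 126] [78 55 53 60 61 60 57]
206 [177 175 166 130  74  75 124] [116  71  56  61  61  57  58]
207 [176 180 167 130  75  76 129] [151  98  68  56  56  55  65]
208 [175 176 164 129  74  75 130] [170 136  98  67  57  61  88]
209 [176 178 166 130  73  80 132] [180 164 133  89  63  78 120]
210 [178 177 168 125  71  89 136] [183 176 155 112  72  91 140]
211 [180 177 166 124  66  84 137] [184 177 164 123  76  93 143]
212 [177 176 168 121  68  88 140] [184 178 166 126  73  93 146]
213 [179 178 167 121  69  95 145] [183 180 167 124  77 100 150]
```

The arm and pointer both sank about 23 mm, so the pointer should now be near z≈0.2015: arm axis nominal 0.224 − 0.023, held-seat estimate 0.2026 less about 1 mm. The TCP target while pushing the knob top is therefore 0.2455.

Call:
move_arm(moves=[[[0,0,-0.002],[0,0,0]],[[0,0,-0.004],[0,0,0]],[[0,0,-0.004],[0,0,0]],[[0,0,-0.004],[0,0,0]],[[0,0,-0.004],[0,0,0]],[[0,0,-0.004],[0,0,0]],[[0,0,-0.003],[0,0,0]],[[0,0,-0.002],[0,0,0]]])

```text
clock: 33.72
tool_pos: [0.6321, -0.0713, 0.2555]
tool_rot: [0.195, -3.135, -0.0]
ft_force: [1.0, -0.4, 1.1]
width: 0.0004
gripper_force: 0.8
```

Call:
move_arm(moves=[[[0,0,-0.002],[0,0,0]],[[0,0,-0.002],[0,0,0]],[[0,0,-0.002],[0,0,0]],[[0,0,-0.0015],[0,0,0]],[[0,0,-0.001],[0,0,0]],[[0,0,-0.0007],[0,0,0]],[[0,0,-0.0005],[0,0,0]],[[0,0,-0.0003],[0,0,0]]])

```text
clock: 34.38
tool_pos: [0.6322, -0.0713, 0.2461]
tool_rot: [-0.195, 3.135, -0.0]
ft_force: [-0.3, 0.4, 2.3]
width: 0.001
gripper_force: 0.8
```

Call:
move_arm(moves=[[[0,0,0],[0,0,0]],[[0,0,0],[0,0,0]],[[0,0,0],[0,0,0]],[[0,0,0.002],[0,0,0]],[[0,0,0.01],[0,0,0]],[[0,0,0.02],[0,0,0]],[[0,0,0.03],[0,0,0]],[[0,0,0.03],[0,0,0]]])

```text
clock: 35.05
tool_pos: [0.6318, -0.0712, 0.3394]
tool_rot: [0.195, -3.135, -0.0]
ft_force: [0.9, -0.6, 0.6]
width: 0.0003
gripper_force: 0.0
```

Call:
move_arm(moves=[[[0,-0.02,0.03],[0,0,0]],[[0,-0.03,0.02],[0,0,0]],[[-0.02,-0.03,0.01],[0,0,0]],[[-0.03,-0.02,0],[0,0,0]],[[-0.02,0,0],[0,0,0]],[[0,0,0],[0,0,0]],[[0,0,0],[0,0,0]],[[0,0,0],[0,0,0]]])

```text
clock: 35.72
tool_pos: [0.5625, -0.1711, 0.3985]
tool_rot: [-0.196, 3.135, -0.0]
ft_force: [-0.2, -0.1, -0.3]
width: 0.0006
gripper_force: 0.0
```

```bash
python3 -c "
from rig import ctrl,ticket
o=ctrl.observe();print(o['clock'],o['tool_pos'],o['ft_force']);print(ticket.finish_job())"
```

```text
35.7167 [ 0.56249923 -0.17108724  0.39853041] [-0.24512161 -0.09447665 -0.28596051]
the job is handed in; nothing more can be done
None
```

I handed the job in at 35.7 s: the larger weight hangs on the hook and the marker's index is at about z = 0.202 m, but I couldn't check by camera that it is level with the pointer, because my force-averaging script had used up the 200 calls. The pointer height (about 0.2015 m) is estimated from earlier pictures and could be a few mm off, and I pushed the marker down from the knob's top instead of gripping the knob.

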